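Square up a stack of dish-carrier plates and hold it against the sprung fence

ROBOT

A 7-joint arm with a two-finger parallel gripper is mounted at the origin on the work surface. World frame = base frame: x ahead of the robot, y to its left, z up, the work surface at z = 0. Lengths are in m, angles in rad, forces in N, time in s.
With the tool pointing down it reaches from about 0.4 to 0.925 m from the base axis. Payload 5.6 kg.
Tool frame: the origin (TCP) lies midway between the tips of the shut fingers; the grasp point (between the pads) lies 19 mm behind it; z points along the fingers, y is the line along which they close (so a half turn about z gives the same grasp; the last joint's range is limited). The gripper opens to 85 mm and grips with 20 to 120 N. Pads are 22 mm wide; open, the fingers measure 114 mm over their backs; the gripper's body (76 mm by 85 mm) begins 54 mm behind the grasp point. The pads swing forward as they close: fully open they stand 13 mm farther back than shut.
Start: joints at [-1.157, 0.468, -0.012, 1.603, 0.006, 1.071, -0.056], TCP at [0.287, 0.583, 0.231] pointing down, gripper open.
Joint ranges: [-2.53, 2.53], [-0.31, 2.02], [-1.57, 1.55], [0.28, 2.44], [-1.29, 4.43], [0.15, 1.84], [-2.92, 2.92]. Speed limits (rad/s): [2.57, 2.57, 3.14, 3.14, 3.14, 3.14, 3.14].

INTERFACE

Orientations are given as a unit quaternion [x, y, z, w].
In Python, from cell import * gives the robot as it stands.
- The arm moves only by the tool carry_out, never from a script. Its argument "steps" is a list of rows, each an object of numbers: "x", "y", "z": the shift along the tool's x, y, z in units of 30 mm (1.0 is 30 mm); "turn": the turn about the tool's z in units of 6 degrees (1.0 is 6 degrees); "claw": the opening, from 0 (shut) to 1 (fully open). In form: [{"x": .., "y": .., "z": .., "turn": .., "claw": ..}, ...]. A call has 1 to 8 rows; each row is the pose to reach, as a shift and turn from the pose commanded when the call began, along the tool's axes at that moment; what a row does not reach only later rows make up. A row lasts 1/12 s, in which the tool goes at most 41.7 mm and 7.16 degrees, less where a joint would pass 70% of its speed; a pose out of reach is approached as far as the arm can. A call with a gripper value outside its range is refused whole. The fingers move at their own pace and stop on an object; the grip force is fixed at half the most. Time passes only in rows, so rows that repeat a pose let the fingers close. It gives the time, the measured TCP pose, the force, the opening and the grip force at its end, in the units of the state.
- sense(): the state, without advancing time (a new reading comes with each control period).
- snapshot(name): name is "scene" or "top"; returns a dict with "color" (384x512x3 uint8, red, green, blue), "depth" (384x512 float32, m along the optical axis (not along the pixel's ray), 0 where there is no reading), "fovy" (degrees; the focal length in pixels is half the picture's height over the tangent of half this angle, whatever the lens; pixels are square), "cx", "cy" (the principal point, pixels), "distortion" ([k1, k2, p1, p2, k3] as OpenCV has them; the pictures are not rectified), "R" (3x3) and "t" (3): a world point X has camera coordinates R X + t. Camera axes: x right, y down, z forward; pixel columns grow to the right and rows downward; lengths in m; the calibration is good to about 2 mm. A picture is of the moment at which its call begins.
- sign_off(): hands the job in; it is judged then, once.
The state is a dict: "time": time; "joint_pos": joint angles; "qd": joint speeds; "joint_efforts": joint torques, N m; "position": TCP position; "tool_rot": TCP orientation; "contact_force": force on the tool from outside, world axes, zero at the start; "wrist_torque": the same for the moment, N m; "width": opening from 0.0 (shut) to 1.0 (fully open); "gripper_force": force on a finger pad.
Only numpy, scipy, OpenCV 4.12 (cv2) and the standard library are available. Lean on these libraries where they do the work, as an engineer would, in place of code of your own. Each camera call takes 0.05 s, during which the arm holds its last target. There are 200 camera calls.

TASK

Tap the untidy stack of three dish-carrier plates in the assembly jig square, so that they lie flat on one another with their edges flush against the rigid side stop and the sprung fence. Then, as a third hand for a colleague who will screw them together, press the stack (not the bare fence) against the fence with a steady 10 N or so (6 to 14 N, never hard onto the fence's end stop) for at least three seconds, and finish while still pressing, without letting go. Leave the other things on the bench where they are.

Things in the scene. Friction and masses are not known exactly. Their poses are not given: they have to be found in the camera images.
- jig: fixed dark steel base plate of the jig, 12 mm thick. Origin on the bench surface, under the working centre; the base reaches x -135 to +135 and y -108 to +132 mm from it. Jig +x points from the open near side to the sprung fence (within 0.35 rad of world +x), +y away from the side stop. Near (-x) and +y sides are open to the fingers. A 30 mm high block stands behind the fence at x 114 to 128 mm
- fence (a joint): how far the fence bar is pushed back to jig +x: 0 at rest, end stop at 0.025 m. Spring of 0.8 N per mm from zero: 6 to 14 N is 0.0075 to 0.0175 m, 10 N is 0.0125 m; let go, it springs back to 0. A brass strip on the base beyond the bar's +y end spans that band in x: a thin steel pointer level with the pressing face stands over it when the force is right
- plate_low: lowest plate (bare aluminium), 80 (x) x 120 (y) x 8 mm, with two 36 mm round through holes at x = 0, y = -30 and +30 mm; about 160 g. Loose, lies flat on the jig base, long side roughly along the fence. Origin at the centre of its underside
- plate_mid: middle plate (white plastic), same outline and holes, about 80 g, lies loose on plate_low. Origin at the centre of its underside
- plate_top: top plate (grey plastic), same outline and holes, about 80 g, lies loose on plate_mid; its upper face is 24 mm above the jig base. Origin at the centre of its underside
- screw_dish: bystander: white 38 mm dish with screws, 11 mm high, standing on the near +y corner of the jig base; origin at the centre of its underside
- screwdriver: bystander: 180 mm screwdriver lying on the bench beyond the jig's +y side, along the jig's x
- screw_box: bystander: grey tray, 90 x 70 x 30 mm, on the bench beyond the side stop; origin at the centre of its underside
- petri_a: bystander: clear dish, 90 mm across, 13 mm high, on the bench to the left
- petri_b: bystander: clear dish, 60 mm across, 13 mm high, on the bench to the left
- petri_c: bystander: clear dish, 90 mm across, 13 mm high, on the bench to the right
- spare_plate: bystander: smaller aluminium plate without holes, 60 x 90 x 8 mm, on the bench to the right; not part of the stack
- wash_bottle: bystander: white bottle with cap, 60 mm across, 160 mm high, on the bench to the right
- side_stop (a point): foot of the rigid side stop's face, middle of its length: jig x -20, y -75, z 12 mm. The stop is a fixed aluminium bar along jig x, 120 long, 14 wide, 30 mm high above the base; its face looks to jig +y
- fence_face (a point): sprung aluminium fence bar, 16 (x) x 150 (y) x 30 mm, sliding along jig x. This point is at the lower middle of its pressing face, which looks to jig -x; axes parallel to the jig's. Unpressed, it is at x = +50, y = 0, z = 13 mm in the jig's frame
Things that resemble listed ones, but are neither listed nor needed, are in the scene too. What is shaped like the plate_low but red or yellow is not meant. Leave any blue look-alike of the plate_mid alone.

How it is judged:
By the outcome, as a careful person would: the job done as asked, in the order asked, and still so for the second after the job is handed in, while the arm keeps its last pose, push and grip.
It also fails if it takes over 72 s, if anything falls off the work surface, if the arm or the gripper's body presses on something with over 40 N, if the wrist force passes 120 N, or if a joint passes its speed limit or range.

## Working session

There is one attempt and no reset: what is moved stays moved. The work goes in short steps, Python scripts to look and compute and a tool call to move; the robot and the scene stay as the last step left them, time stands still between calls to the robot, and variables do not carry over. Pictures are saved under pics/ and viewed, at most 10 in all, crops included, and the job is handed in when it is done.

Besides the shell and the picture viewer there is one more tool, called after "Request:" as a command line: name --argument value ..., lists and objects as JSON in quotes. carry_out: Moves the arm, as the interface text tells. Its arguments: {"type":"object","properties":{"steps":{"type":"array","items":{"type":"object","properties":{"x":{"type":"number"},"y":{"type":"number"},"z":{"type":"number"},"turn":{"type":"number"},"claw":{"type":"number"}}}}},"required":["steps"]}

```bash
mkdir -p pics; ls; cat > h.py <<'E'
from cell import *
import numpy as np, cv2
def K(s):
    f=s["color"].shape[0]/2/np.tan(np.radians(s["fovy"])/2)
    return np.array([[f,0,s["cx"]],[0,f,s["cy"]],[0,0,1.]])
def ray(s,uv):
    p=cv2.undistortPoints(np.array(uv,float).reshape(-1,1,2),K(s),np.array(s["distortion"],float)).reshape(-1,2)
    d=np.c_[p,np.ones(len(p))]@np.array(s["R"]); c=-np.array(s["R"]).T@np.array(s["t"])
    return c,d
def onz(s,uv,z):
    c,d=ray(s,uv); return c+d*((z-c[2])/d[:,2])[:,None]
def tri(s1,uv1,s2,uv2):
    out=[]
    c1,d1=ray(s1,uv1);c2,d2=ray(s2,uv2)
    for a,b in zip(d1,d2):
        k=np.linalg.lstsq(np.c_[a,-b],c2-c1,rcond=None)[0]; out.append((c1+a*k[0]+c2+b*k[1])/2)
    return np.array(out)
def proj(s,X):
    return cv2.projectPoints(np.array(X,float).reshape(-1,1,3),cv2.Rodrigues(np.array(s["R"],float))[0],np.array(s["t"],float),K(s),np.array(s["distortion"],float))[0].reshape(-1,2)
def xyz(s,uv):
    c,d=ray(s,uv); z=np.array([s["depth"][int(round(v)),int(round(u))] for u,v in uv]); return c+d*z[:,None]
def save(n,im): cv2.imwrite("pics/"+n,im[:,:,::-1])
E
python3 - <<'E'
from h import *
import pickle
a=snapshot("scene");b=snapshot("top")
pickle.dump((a,b),open("s0.pkl","wb"))
save("scene0.png",a["color"]);save("top0.png",b["color"])
for s in(a,b): print(s["fovy"],s["distortion"],-np.array(s["R"]).T@s["t"],np.array(s["R"])[2])
s=sense();print({k:np.round(v,3) for k,v in s.items()})
E
```

```text
pics
55.60739081351093 [-0.08149195  0.          0.          0.          0.        ] [1.43244766 0.33431503 0.72298053] [-0.75268955 -0.28882503 -0.59164055]
52.65412882793859 [-0.01999485  0.          0.          0.          0.        ] [0.49061336 0.00754282 1.23238093] [ 0.06253748  0.00727048 -0.99801613]
{'time': np.float64(0.1), 'joint_pos': array([-1.157,  0.468, -0.012,  1.604,  0.006,  1.071, -0.056]), 'qd': array([-0.002, -0.004,  0.   , -0.   , -0.003, -0.   , -0.001]), 'joint_efforts': array([ 1.0000e-03, -5.3352e+01,  2.2000e-02, -2.5197e+01,  1.2000e-02,
        4.0000e-03, -0.0000e+00]), 'position': array([0.287, 0.583, 0.23 ]), 'tool_rot': array([ 0.226,  0.974, -0.001, -0.   ]), 'contact_force': array([-0.383, -0.874,  0.776]), 'wrist_torque': array([0.025, 0.004, 0.048]), 'gripper_force': np.float64(0.0), 'width': np.float64(0.998)}
```

View pics/scene0.png

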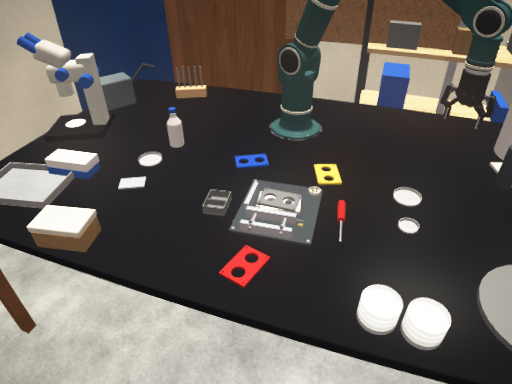

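View pics/top0.png

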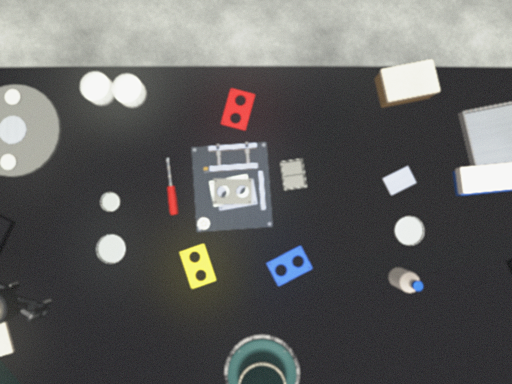

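Candidates in the top view are the jig stack (233,190), red plate (238,108), yellow plate (198,266), blue plate (290,265) and the spare plate (399,180). I choose the grey/white/aluminium stack in the jig. A close crop will check that.

```bash
python3 - <<'E'
from h import *
import pickle
a,b=pickle.load(open("s0.pkl","rb"))
c=cv2.resize(b["color"][135:240,180:285],(630,600),interpolation=cv2.INTER_CUBIC)
d=cv2.resize(a["color"][175:245,225:330],(800,533),interpolation=cv2.INTER_CUBIC)
save("t1.png",c[:, :630]);save("s1.png",d)
E
```

```text
(no output)
```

View pics/t1.png

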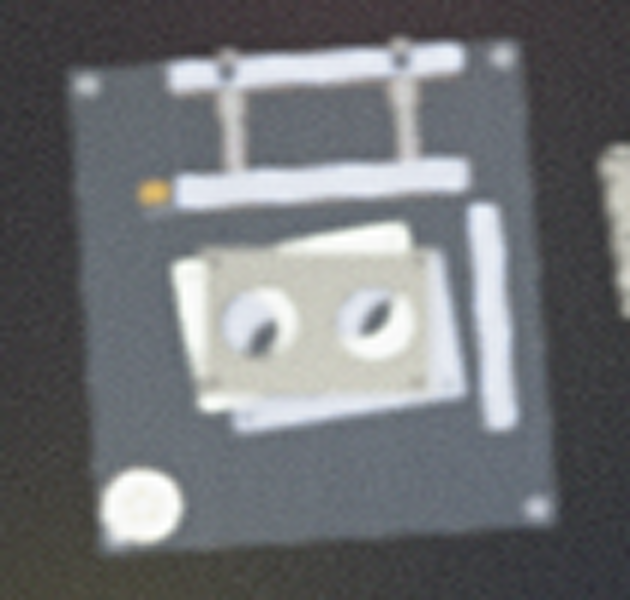

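View pics/s1.png

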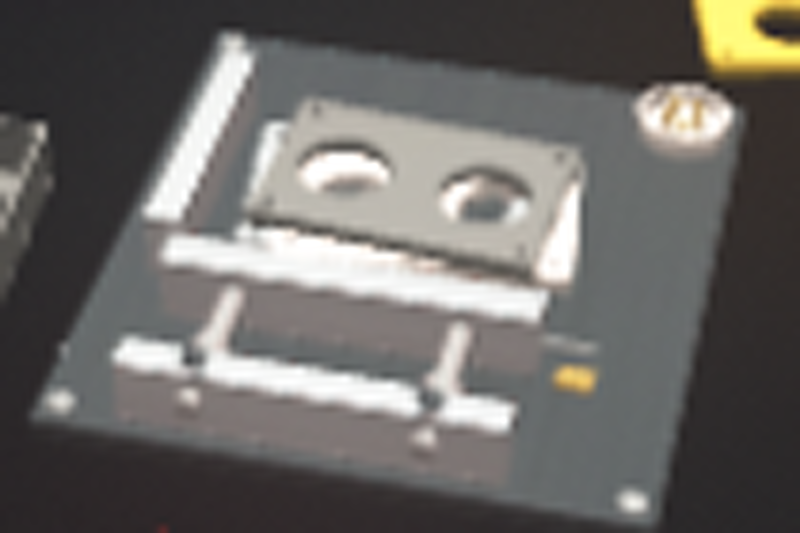

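The crop shows grey on white on aluminium. In the top crop, the grey plate's corners are at about (207,247), (432,252), (425,393) and (200,397). The fence is above it, with the brass strip at (155,192). The side stop is on the right, and the dish is at (142,505).

```bash
python3 - <<'E'
from h import *
import pickle
from scipy.optimize import least_squares
a,b=pickle.load(open("s0.pkl","rb"))
T=lambda p:np.array(p,float)/6+[180,135]-.42
S=lambda p:np.array(p,float)/7.619+[225,175]-.43
# jig pts (mm): base corners
J=np.array([[135,132,12],[135,-108,12],[-135,-108,12],[-135,132,12]])/1e3
tb=T([[68,68],[520,42],[555,522],[98,552]]); sa=S([[660,522],[35,415],[222,35],[742,105]])
print(tri(b,tb,a,sa).round(4))
def W(p,X): c,s=np.cos(p[2]),np.sin(p[2]); return np.array(X)@np.array([[c,s,0],[-s,c,0],[0,0,1]])+[p[0],p[1],p[3]]
f=lambda p:np.r_[(proj(b,W(p,J))-tb).ravel(),(proj(a,W(p,J))-sa).ravel()]
r=least_squares(f,[.6,.05,.06,0],loss='soft_l1'); p=r.x
print(p,r.fun.round(1))
np.save("jig.npy",p)
def inv(X): c,s=np.cos(p[2]),np.sin(p[2]); return ((np.array(X)-[p[0],p[1],0])@np.array([[c,-s,0],[s,c,0],[0,0,1]])*1e3).round(1)
g=[[207,247],[432,252],[425,393],[200,397]]
print("grey",inv(onz(b,T(g),.036)))
print("grey tri",inv(tri(b,T(g),a,S([[530,275],[250,215],[305,98],[580,155]]))))
print("mid",inv(onz(b,T([[170,262],[408,222],[200,410]]),.028)))
print("low",inv(onz(b,T([[440,250],[465,393],[235,432]]),.020)))
print("fence",inv(onz(b,T([[175,208],[468,188],[178,177],[468,158]]),.043)))
print("stop face",inv(onz(b,T([[468,205],[487,430]]),.042)))
print("dish",inv(onz(b,T([[142,505]]),.023)), "brass",inv(onz(b,T([[155,192]]),.013)))
q=sense()["position"];print("tcp jig",inv([q]))
E
```

```text
[[ 0.7076  0.227   0.0191]
 [ 0.7222 -0.011   0.0142]
 [ 0.4691 -0.028   0.0214]
 [ 0.4539  0.2062  0.0259]]
[0.58428617 0.08631376 0.07497288 0.00456003] [-0.5 -0.2 -0.3 -1.5  0.3  3.9 -0.1  4.5 -0.2  1.1 -1.2  0.4 -0.5 -0.8
  1.   0. ]
grey [[ 31.8  61.3  36. ]
 [ 20.7 -54.5  36. ]
 [-51.7 -45.6  36. ]
 [-45.3  70.   36. ]]
grey tri [[ 31.1  62.8  38.8]
 [ 20.  -52.8  37.8]
 [-52.  -46.1  46.6]
 [-45.8  70.1  42.7]]
mid [[ 26.3  81.9  28. ]
 [ 38.  -43.   28. ]
 [-51.7  71.4  28. ]]
low [[ 23.  -58.5  20. ]
 [-52.6 -66.1  20. ]
 [-64.1  54.9  20. ]]
fence [[ 52.4  75.7  43. ]
 [ 51.6 -75.4  43. ]
 [ 68.3  73.1  43. ]
 [ 67.  -76.5  43. ]]
stop face [[ 42.9 -74.7  42. ]
 [-73.1 -76.   42. ]]
dish [[-98.5 105.3  23. ]] brass [[65.4 89.4 13. ]]
tcp jig [[-259.7  517.5  230.4]]
```

```bash
python3 - <<'E'
from h import *
import pickle
a,b=pickle.load(open("s0.pkl","rb"))
T=lambda p:np.array(p,float)/6+[180,135]-.42
S=lambda p:np.array(p,float)/7.619+[225,175]-.43
print(b["cx"],b["cy"],a["cx"],a["cy"])
print("top depth",xyz(b,T([[80,80],[510,55],[545,512],[110,560],[90,400],[300,500],[320,180],[490,300],[320,260],[320,380]])).round(4))
print("scn depth",xyz(a,S([[650,510],[50,412],[225,45],[400,60],[410,130],[350,275],[200,130]])).round(4))
tb=T([[68,68],[520,42],[555,522],[98,552]]); sa=S([[660,522],[35,415],[222,35],[742,105]])
print(onz(b,tb,.012).round(4)); print(onz(a,sa,.012).round(4))
# reproject errors world corners: bench-only depth
print(xyz(b,[(300,240),(150,240),(150,130),(300,130)]).round(3),xyz(a,[(150,240),(350,120)]).round(3))
E
```

```text
257.1348754511459 190.57668088014736 251.29509154329975 191.87465418335134
top depth [[ 0.7026  0.2209  0.0121]
 [ 0.7151 -0.0068  0.0177]
 [ 0.475  -0.0253  0.0147]
 [ 0.4495  0.2015  0.0155]
 [ 0.5331  0.2138  0.0102]
 [ 0.481   0.1026  0.0146]
 [ 0.6452  0.091   0.0445]
 [ 0.5839  0.0036  0.0397]
 [ 0.6045  0.0912  0.0383]
 [ 0.5427  0.091   0.0365]]
scn depth [[ 0.6994  0.2226  0.0163]
 [ 0.7181 -0.0053  0.0138]
 [ 0.4695 -0.0239  0.0171]
 [ 0.4503  0.0524  0.013 ]
 [ 0.5347  0.0817  0.0398]
 [ 0.6388  0.0887  0.0444]
 [ 0.5685  0.0012  0.0444]]
[[ 0.7091  0.2274  0.012 ]
 [ 0.7231 -0.0122  0.012 ]
 [ 0.4698 -0.0306  0.012 ]
 [ 0.4535  0.2083  0.012 ]]
[[ 0.6999  0.2268  0.012 ]
 [ 0.7198 -0.0109  0.012 ]
 [ 0.4554 -0.0305  0.012 ]
 [ 0.4343  0.2038  0.012 ]]
[[ 0.412 -0.119  0.001]
 [ 0.41   0.355  0.003]
 [ 0.763  0.362  0.001]
 [ 0.762 -0.12   0.004]] [[ 0.827 -0.214  0.002]
 [-0.157  0.219 -0.001]]
```

The crop's vertical scale was 600/105, not 6, so I'm correcting for that.

```bash
cat > fit.py <<'E'
from h import *
import pickle
from scipy.optimize import least_squares
a,b=pickle.load(open("s0.pkl","rb"))
T=lambda p:np.array(p,float)/[6,600/105]+[180,135]-.42
S=lambda p:np.array(p,float)/7.619+[225,175]-.43
J=np.array([[135,132,12],[135,-108,12],[-135,-108,12],[-135,132,12]])/1e3
tb=T([[68,68],[520,42],[555,522],[98,552]]); sa=S([[660,522],[35,415],[222,35],[742,105]])
print(tri(b,tb,a,sa).round(4))
def W(p,X): c,s=np.cos(p[2]),np.sin(p[2]); return np.array(X)@np.array([[c,s,0],[-s,c,0],[0,0,1]])+[p[0],p[1],0]
f=lambda p:np.r_[(proj(b,W(p,J))-tb).ravel(),(proj(a,W(p,J))-sa).ravel()]
r=least_squares(f,[.6,.05,.06],loss='soft_l1'); p=r.x
print(p,r.fun.round(1))
np.save("jig.npy",p)
def inv(X): c,s=np.cos(p[2]),np.sin(p[2]); return ((np.array(X)-[p[0],p[1],0])@np.array([[c,-s,0],[s,c,0],[0,0,1]])*1e3).round(1)
g=[[207,247],[432,252],[425,393],[200,397]]
print("grey",inv(onz(b,T(g),.036)))
print("grey tri",inv(tri(b,T(g),a,S([[530,275],[250,215],[305,98],[580,155]]))))
print("mid",inv(onz(b,T([[170,262],[408,222],[200,410]]),.028)))
print("low",inv(onz(b,T([[440,250],[465,393],[235,432]]),.020)))
print("fence",inv(onz(b,T([[175,208],[468,188],[178,177],[468,158]]),.043)))
print("stop face",inv(onz(b,T([[468,205],[487,430]]),.042)))
print("dish",inv(onz(b,T([[142,505]]),.023)), "brass",inv(onz(b,T([[155,192]]),.013)))
q=sense()["position"];print("tcp jig",inv([q]))
E
python3 fit.py
cat > plan.py <<'E'
# usage: plan.py jx jy z [yawoff_deg]  (jig mm; tool y along jig y when yawoff=0): shift in units
import sys
from h import *
from scipy.spatial.transform import Rotation as Ro
p=np.load("jig.npy");s=sense();R=Ro.from_quat(s["tool_rot"]).as_matrix()
jx,jy,z=[float(v)/1e3 for v in sys.argv[1:4]];off=float(sys.argv[4]) if len(sys.argv)>4 else 0
c,sn=np.cos(p[2]),np.sin(p[2]);rel=s["position"]-[p[0],p[1],0]
cur=[rel[0]*c+rel[1]*sn,-rel[0]*sn+rel[1]*c,rel[2]]
tgt=np.array([p[0]+c*jx-sn*jy,p[1]+sn*jx+c*jy,z])
print("t",round(float(s["time"]),2),"jig mm",(np.array(cur)*1e3).round(1),"F jig",np.round([s["contact_force"]@[c,sn,0],s["contact_force"]@[-sn,c,0],s["contact_force"][2]],1),"w",s["width"],"j7",s["joint_pos"][6].round(2))
print("shift units",(R.T@(tgt-s["position"])/.03).round(3))
y=np.degrees(np.arctan2(R[1,1],R[0,1]));d=90+np.degrees(p[2])+off-y;d=(d+90)%180-90
print("tool y at",y.round(2),"turn units (tool z down: -)",(-d/6).round(3), "R axes x",R[:,0].round(3))
E
python3 plan.py 0 150 150 90; python3 plan.py -130 0 100 0
```

```text
[[ 0.7061  0.227   0.0178]
 [ 0.7214 -0.0112  0.0133]
 [ 0.4561 -0.0304  0.0125]
 [ 0.4397  0.206   0.0164]]
[0.58065286 0.08605805 0.07372693] [-0.1  0.5 -0.1 -0.4  0.3  0.7  0.1  0.9 -0.2  1.5 -0.7  0.7 -0.2 -0.3
  1.1  0.6]
grey [[ 29.   61.8  36. ]
 [ 17.9 -54.   36. ]
 [-58.1 -45.   36. ]
 [-51.9  70.6  36. ]]
grey tri [[ 29.   62.9  34.4]
 [ 18.  -53.3  33.3]
 [-57.7 -46.9  40. ]
 [-51.8  70.2  35.9]]
mid [[ 23.   82.4  28. ]
 [ 35.9 -42.6  28. ]
 [-58.7  72.   28. ]]
low [[ 20.2 -58.   20. ]
 [-59.1 -65.4  20. ]
 [-71.7  55.5  20. ]]
fence [[ 50.5  76.   43. ]
 [ 50.5 -75.   43. ]
 [ 67.2  73.4  43. ]
 [ 66.7 -76.2  43. ]]
stop face [[ 41.4 -74.3  42. ]
 [-80.3 -75.3  42. ]]
dish [[-108.  106.   23.]] brass [[63.9 89.7 13. ]]
tcp jig [[-256.7  517.2  230.4]]
t 0.1 jig mm [-256.7  517.2  230.4] F jig [-0.4 -0.8  0.8] w 0.9979932342876139 j7 -0.06
shift units [-13.574  -6.221   2.692]
tool y at 63.83 turn units (tool z down: -) 9.934 R axes x [-0.897  0.441 -0.   ]
t 0.1 jig mm [-256.7  517.2  230.4] F jig [-0.4 -0.8  0.8] w 0.9979932342876139 j7 -0.06
shift units [-12.366 -12.724   4.369]
tool y at 63.83 turn units (tool z down: -) -5.066 R axes x [-0.897  0.441 -0.   ]
```

```bash
python3 plan.py -110 5 100 0
```

```text
t 0.1 jig mm [-256.7  517.2  230.4] F jig [-0.4 -0.8  0.8] w 0.9979932342876139 j7 -0.06
shift units [-12.857 -12.243   4.369]
tool y at 63.83 turn units (tool z down: -) -5.066 R axes x [-0.897  0.441 -0.   ]
```

Request:
carry_out --steps '[{"x": -12.4, "y": -12.1, "z": 3.5, "turn": -5.07, "claw": 1}, {"x": -12.4, "y": -12.1, "z": 3.5, "turn": -5.07, "claw": 1}, {"x": -12.4, "y": -12.1, "z": 3.5, "turn": -5.07, "claw": 1}, {"x": -12.4, "y": -12.1, "z": 3.5, "turn": -5.07, "claw": 1}, {"x": -12.4, "y": -12.1, "z": 3.5, "turn": -5.07, "claw": 1}, {"x": -12.4, "y": -12.1, "z": 3.5, "turn": -5.07, "claw": 1}, {"x": -12.4, "y": -12.1, "z": 3.5, "turn": -5.07, "claw": 1}, {"x": -12.4, "y": -12.1, "z": 3.5, "turn": -5.07, "claw": 1}]'

```text
time: 0.77
position: [0.3961, 0.2733, 0.1648]
tool_rot: [-0.037, 0.999, -0.0, -0.0]
contact_force: [0.9, 0.5, 0.4]
width: 0.996
gripper_force: 0.0
```

```bash
python3 plan.py -110 5 60 0
```

```text
t 0.77 jig mm [-170.3  200.3  164.8] F jig [0.9 0.4 0.4] w 0.9962956847421088 j7 0.96
shift units [-2.007 -6.511  3.495]
tool y at 94.25 turn units (tool z down: -) 0.004 R axes x [-0.997 -0.074  0.   ]
```

Request:
carry_out --steps '[{"x": -2, "y": -6.4, "z": 2.5, "claw": 1}, {"x": -2, "y": -6.4, "z": 2.5, "claw": 1}, {"x": -2, "y": -6.4, "z": 2.5, "claw": 1}, {"x": -2, "y": -6.4, "z": 2.5, "claw": 1}, {"x": -2, "y": -6.4, "z": 2.5, "claw": 1}, {"x": -2, "y": -6.4, "z": 2.5, "claw": 1}, {"x": -2, "y": -6.4, "z": 2.5, "claw": 1}, {"x": -2, "y": -6.4, "z": 2.5, "claw": 1}]'

```text
$.steps[0]: bad value
```

```bash
python3 plan.py -110 5 3 0
```

```text
t 0.77 jig mm [-170.3  200.3  164.8] F jig [0.9 0.4 0.4] w 0.9962956847421088 j7 0.96
shift units [-2.008 -6.511  5.395]
tool y at 94.25 turn units (tool z down: -) 0.004 R axes x [-0.997 -0.074  0.   ]
```

All five keys are needed in each row.

Request:
carry_out --steps '[{"x": -2, "y": -6.4, "z": 2.5, "turn": 0, "claw": 1}, {"x": -2, "y": -6.4, "z": 2.5, "turn": 0, "claw": 1}, {"x": -2, "y": -6.4, "z": 2.5, "turn": 0, "claw": 1}, {"x": -2, "y": -6.4, "z": 2.5, "turn": 0, "claw": 1}, {"x": -2, "y": -6.4, "z": 2.5, "turn": 0, "claw": 1}, {"x": -2, "y": -6.4, "z": 2.5, "turn": 0, "claw": 1}, {"x": -2, "y": -6.4, "z": 2.5, "turn": 0, "claw": 1}, {"x": -2, "y": -6.4, "z": 2.5, "turn": 0, "claw": 1}]'

```text
time: 1.43
position: [0.4697, 0.0885, 0.0901]
tool_rot: [-0.037, 0.999, 0.0, -0.0]
contact_force: [-1.0, 0.8, -0.6]
width: 1.001
gripper_force: 0.0
```

```bash
python3 plan.py -110 5 3 0
```

```text
t 1.43 jig mm [-110.5   10.7   90.1] F jig [-1.   0.9 -0.6] w 1.0006116065995723 j7 1.42
shift units [-0.019 -0.189  2.902]
tool y at 94.19 turn units (tool z down: -) -0.006 R axes x [-0.997 -0.073  0.001]
```

Request:
carry_out --steps '[{"x": 0, "y": -0.2, "z": 1, "turn": 0, "claw": 1}, {"x": 0, "y": -0.2, "z": 1.8, "turn": 0, "claw": 1}, {"x": 0, "y": -0.2, "z": 2.3, "turn": 0, "claw": 1}, {"x": 0, "y": -0.2, "z": 2.6, "turn": 0, "claw": 1}, {"x": 0, "y": -0.2, "z": 2.75, "turn": 0, "claw": 1}, {"x": 0, "y": -0.2, "z": 2.85, "turn": 0, "claw": 1}, {"x": 0, "y": -0.2, "z": 2.87, "turn": 0, "claw": 1}, {"x": 0, "y": -0.2, "z": 2.87, "turn": 0, "claw": 1}]'

```text
time: 2.1
position: [0.4709, 0.083, 0.0049]
tool_rot: [-0.037, 0.999, 0.0, 0.001]
contact_force: [0.4, -0.1, -0.2]
width: 0.993
gripper_force: 0.0
```

```bash
python3 plan.py -37 5 3 0; python3 - <<'E'
from h import *
s=snapshot("scene");c=cv2.resize(s["color"][150:250,210:343],(798,600),interpolation=cv2.INTER_CUBIC);save("s2.png",c)
E
```

```text
t 2.1 jig mm [-109.6    5.     4.9] F jig [ 0.4 -0.2 -0.2] w 0.9931330716685204 j7 1.44
shift units [-2.421e+00 -2.000e-03  6.500e-02]
tool y at 94.28 turn units (tool z down: -) 0.009 R axes x [-0.997 -0.075 -0.001]
```

View pics/s2.png

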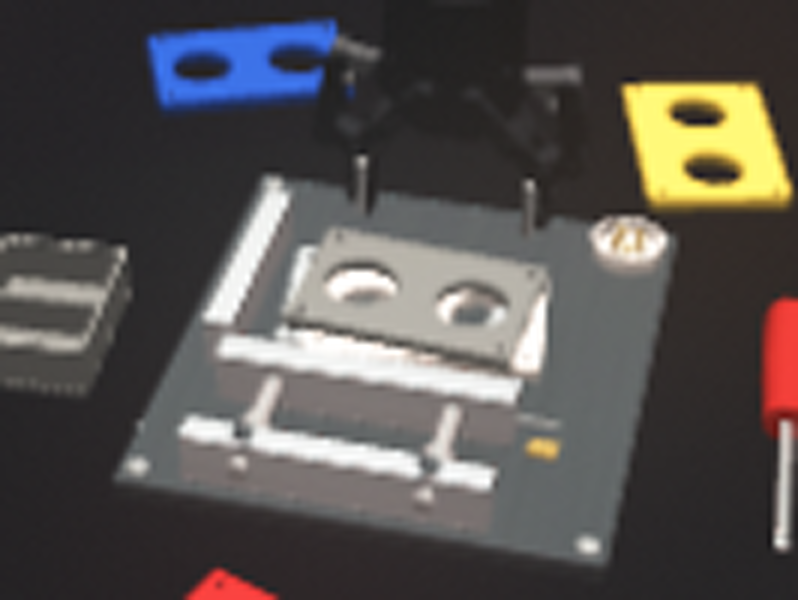

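The fingers straddle the near side. Their tips are at about (368,213) and (535,232), just above the base and clear of the dish at (628,240).

Request:
carry_out --steps '[{"x": -0.4, "y": 0, "z": 0.04, "turn": 0, "claw": 1}, {"x": -0.6, "y": 0, "z": 0.05, "turn": 0, "claw": 1}, {"x": -0.8, "y": 0, "z": 0.05, "turn": 0, "claw": 1}, {"x": -1.0, "y": 0, "z": 0.05, "turn": 0, "claw": 1}, {"x": -1.2, "y": 0, "z": 0.05, "turn": 0, "claw": 1}, {"x": -1.4, "y": 0, "z": 0.05, "turn": 0, "claw": 1}, {"x": -1.6, "y": 0, "z": 0.05, "turn": 0, "claw": 1}, {"x": -1.75, "y": 0, "z": 0.05, "turn": 0, "claw": 1}]'

```text
time: 2.82
position: [0.5229, 0.0861, 0.0026]
tool_rot: [-0.037, 0.999, -0.0, -0.0]
contact_force: [-3.1, -0.7, 2.3]
width: 1.001
gripper_force: 1.7
```

```bash
python3 plan.py -38 5 3 0
```

```text
t 2.82 jig mm [-57.6   4.2   2.6] F jig [-3.1 -0.5  2.3] w 1.000722293350299 j7 1.46
shift units [-0.652  0.025 -0.013]
tool y at 94.22 turn units (tool z down: -) -0.0 R axes x [-0.997 -0.074  0.001]
```

Request:
carry_out --steps '[{"x": -0.1, "y": 0, "z": -0.03, "turn": 0, "claw": 1}, {"x": -0.2, "y": 0, "z": -0.03, "turn": 0, "claw": 1}, {"x": -0.3, "y": 0, "z": -0.03, "turn": 0, "claw": 1}, {"x": -0.4, "y": 0, "z": -0.03, "turn": 0, "claw": 1}, {"x": -0.48, "y": 0, "z": -0.03, "turn": 0, "claw": 1}, {"x": -0.56, "y": 0, "z": -0.03, "turn": 0, "claw": 1}, {"x": -0.62, "y": 0, "z": -0.03, "turn": 0, "claw": 1}, {"x": -0.62, "y": 0, "z": -0.03, "turn": 0, "claw": 1}]'

```text
time: 3.48
position: [0.5417, 0.0876, 0.0034]
tool_rot: [-0.037, 0.999, -0.0, 0.0]
contact_force: [-2.6, -1.0, -1.0]
width: 0.998
gripper_force: 1.4
```

```bash
python3 plan.py -33 5 3 0
```

```text
t 3.48 jig mm [-38.8   4.4   3.4] F jig [-2.7 -0.8 -1. ] w 0.998400043208063 j7 1.46
shift units [-0.192  0.021  0.014]
tool y at 94.23 turn units (tool z down: -) 0.0 R axes x [-0.997 -0.074 -0.   ]
```

Request:
carry_out --steps '[{"x": -0.05, "y": 0, "z": 0, "turn": 0, "claw": 1}, {"x": -0.1, "y": 0, "z": 0, "turn": 0, "claw": 1}, {"x": -0.15, "y": 0, "z": 0, "turn": 0, "claw": 1}, {"x": -0.2, "y": 0, "z": 0, "turn": 0, "claw": 1}, {"x": -0.2, "y": 0, "z": 0, "turn": 0, "claw": 1}]'

```text
time: 3.9
position: [0.545, 0.0878, 0.0034]
tool_rot: [-0.037, 0.999, -0.0, -0.003]
contact_force: [-9.5, -0.2, 6.2]
width: 0.999
gripper_force: 4.7
```

```bash
python3 plan.py -70 5 3 0;python3 - <<'E'
from h import *
s=snapshot("scene");c=cv2.resize(s["color"][160:240,225:325],(750,600),interpolation=cv2.INTER_CUBIC);save("s3.png",c)
E
```

```text
t 3.9 jig mm [-35.5   4.3   3.4] F jig [-9.5  0.5  6.2] w 0.9989312967612614 j7 1.46
shift units [1.151 0.023 0.019]
tool y at 94.23 turn units (tool z down: -) 0.001 R axes x [-0.997 -0.074  0.005]
```

View pics/s3.png

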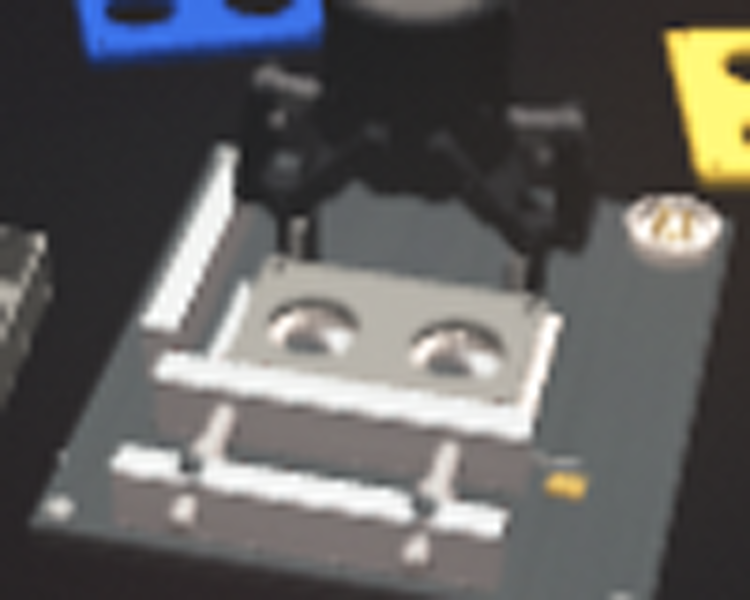

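The three plates are squared against the fence but offset in y. White sticks out at (548,370) on the +y side and aluminium at (235,320) on the stop side. The pointer at (560,460) is still short of the brass strip. Next is the push against the stop.

Request:
carry_out --steps '[{"x": 0.5, "y": 0, "z": 0, "turn": 0, "claw": 1}, {"x": 0.8, "y": 0, "z": -0.6, "turn": 0, "claw": 1}, {"x": 0.8, "y": 0, "z": -1.8, "turn": 0, "claw": 1}, {"x": 0.8, "y": 0, "z": -2.8, "turn": 0, "claw": 1}, {"x": 0, "y": 0.5, "z": -2.8, "turn": 1, "claw": 0.5}, {"x": -0.5, "y": 1.5, "z": -2.8, "turn": 2, "claw": 0.5}, {"x": -1.2, "y": 2.5, "z": -2.8, "turn": 3, "claw": 0.45}, {"x": -1.2, "y": 3.5, "z": -2.8, "turn": 4, "claw": 0.45}]'

```text
time: 4.62
position: [0.5814, 0.1973, 0.0896]
tool_rot: [0.175, 0.985, 0.002, 0.005]
contact_force: [0.3, 0.1, 0.4]
width: 0.461
gripper_force: 0.0
```

Request:
carry_out --steps '[{"x": 0, "y": 0, "z": 0, "turn": 1.1, "claw": 0.45}, {"x": 0, "y": 0, "z": 0, "turn": 2.2, "claw": 0.45}, {"x": 0, "y": 0, "z": 0, "turn": 3.3, "claw": 0.45}, {"x": 0, "y": 0, "z": 0, "turn": 4.4, "claw": 0.45}, {"x": 0, "y": 0, "z": 0, "turn": 5.5, "claw": 0.45}, {"x": 0, "y": 0, "z": 0, "turn": 6.6, "claw": 0.45}, {"x": 0, "y": 0, "z": 0, "turn": 7.7, "claw": 0.45}, {"x": 0, "y": 0, "z": 0, "turn": 8.8, "claw": 0.45}]'

```text
time: 5.28
position: [0.5773, 0.1962, 0.0885]
tool_rot: [0.594, 0.805, 0.002, 0.001]
contact_force: [0.1, -0.0, -0.0]
width: 0.445
gripper_force: 0.0
```

```bash
python3 plan.py 2 110 14 90
```

```text
t 5.28 jig mm [  4.8 110.1  88.5] F jig [ 0.1 -0.1 -0. ] w 0.44527083086378316 j7 0.17
shift units [ 0.017 -0.104  2.483]
tool y at 17.16 turn units (tool z down: -) 2.156 R axes x [-0.295  0.955 -0.   ]
```

Request:
carry_out --steps '[{"x": 0, "y": -0.1, "z": 0.5, "turn": 1.1, "claw": 0.45}, {"x": 0, "y": -0.1, "z": 1, "turn": 2.15, "claw": 0.45}, {"x": 0, "y": -0.1, "z": 1.7, "turn": 2.15, "claw": 0.45}, {"x": 0, "y": -0.1, "z": 2.1, "turn": 2.15, "claw": 0.45}, {"x": 0, "y": -0.1, "z": 2.3, "turn": 2.15, "claw": 0.45}, {"x": 0, "y": -0.1, "z": 2.4, "turn": 2.15, "claw": 0.45}, {"x": 0, "y": -0.1, "z": 2.47, "turn": 2.15, "claw": 0.45}, {"x": 0, "y": -0.1, "z": 2.47, "turn": 2.15, "claw": 0.45}]'

```text
time: 5.95
position: [0.5733, 0.1946, 0.0139]
tool_rot: [0.679, 0.735, 0.001, 0.0]
contact_force: [-0.0, -0.4, -0.0]
width: 0.445
gripper_force: 0.0
```

```bash
python3 plan.py 2 58 14 90
```

```text
t 5.95 jig mm [  0.6 108.8  13.9] F jig [-0.  -0.4 -0. ] w 0.44529861278728505 j7 0.04
shift units [-1.693  0.036 -0.003]
tool y at 4.54 turn units (tool z down: -) 0.053 R axes x [-0.079  0.997  0.   ]
```

Request:
carry_out --steps '[{"x": -0.3, "y": 0, "z": 0, "turn": 0.05, "claw": 0.45}, {"x": -0.5, "y": 0, "z": 0, "turn": 0.05, "claw": 0.45}, {"x": -0.7, "y": 0, "z": 0, "turn": 0.05, "claw": 0.45}, {"x": -0.9, "y": 0, "z": 0, "turn": 0.05, "claw": 0.45}, {"x": -1.1, "y": 0, "z": 0, "turn": 0.05, "claw": 0.45}, {"x": -1.3, "y": 0, "z": 0, "turn": 0.05, "claw": 0.45}, {"x": -1.45, "y": 0, "z": 0, "turn": 0.05, "claw": 0.45}, {"x": -1.55, "y": 0, "z": 0, "turn": 0.05, "claw": 0.45}]'

```text
time: 6.62
position: [0.5763, 0.148, 0.0137]
tool_rot: [0.681, 0.733, 0.0, -0.0]
contact_force: [-0.7, 3.0, 2.2]
width: 0.45
gripper_force: 1.7
```

```bash
python3 plan.py 2 56 14 90
```

```text
t 6.62 jig mm [ 0.3 62.1 13.7] F jig [-0.5  3.   2.2] w 0.4498320086730485 j7 0.11
shift units [-0.204  0.058 -0.01 ]
tool y at 4.22 turn units (tool z down: -) -0.0 R axes x [-0.074  0.997  0.001]
```

Request:
carry_out --steps '[{"x": -0.05, "y": 0, "z": 0, "turn": 0, "claw": 0.45}, {"x": -0.1, "y": 0, "z": 0, "turn": 0, "claw": 0.45}, {"x": -0.15, "y": 0, "z": 0, "turn": 0, "claw": 0.45}, {"x": -0.2, "y": 0, "z": 0, "turn": 0, "claw": 0.45}, {"x": -0.2, "y": 0, "z": 0, "turn": 0, "claw": 0.45}]'

```text
time: 7.03
position: [0.5767, 0.1426, 0.0136]
tool_rot: [0.68, 0.733, 0.0, -0.0]
contact_force: [-0.2, 4.6, 3.1]
width: 0.451
gripper_force: 2.0
```

```bash
python3 plan.py 2 56 14 90
```

```text
t 7.03 jig mm [ 0.2 56.6 13.6] F jig [0.1 4.6 3.1] w 0.4507313634768424 j7 0.12
shift units [-0.021  0.059 -0.014]
tool y at 4.26 turn units (tool z down: -) 0.006 R axes x [-0.074  0.997  0.   ]
```

Request:
carry_out --steps '[{"x": -0.04, "y": 0, "z": 0, "turn": 0, "claw": 0.45}, {"x": -0.08, "y": 0, "z": 0, "turn": 0, "claw": 0.45}, {"x": -0.1, "y": 0, "z": 0, "turn": 0, "claw": 0.45}, {"x": -0.1, "y": 0, "z": 0, "turn": 0, "claw": 0.45}]'

```text
time: 7.37
position: [0.5769, 0.1403, 0.0136]
tool_rot: [0.68, 0.733, 0.0, -0.0]
contact_force: [-2.3, 5.5, 3.1]
width: 0.449
gripper_force: 3.1
```

```bash
python3 plan.py 2 56 14 90;python3 - <<'E'
from h import *
s=snapshot("scene");c=cv2.resize(s["color"][160:240,225:325],(750,600),interpolation=cv2.INTER_CUBIC);save("s4.png",c)
E
```

```text
t 7.37 jig mm [ 0.2 54.4 13.6] F jig [-1.9  5.6  3.1] w 0.44877147446982013 j7 0.12
shift units [ 0.053  0.059 -0.015]
tool y at 4.27 turn units (tool z down: -) 0.008 R axes x [-0.075  0.997  0.001]
```

View pics/s4.png

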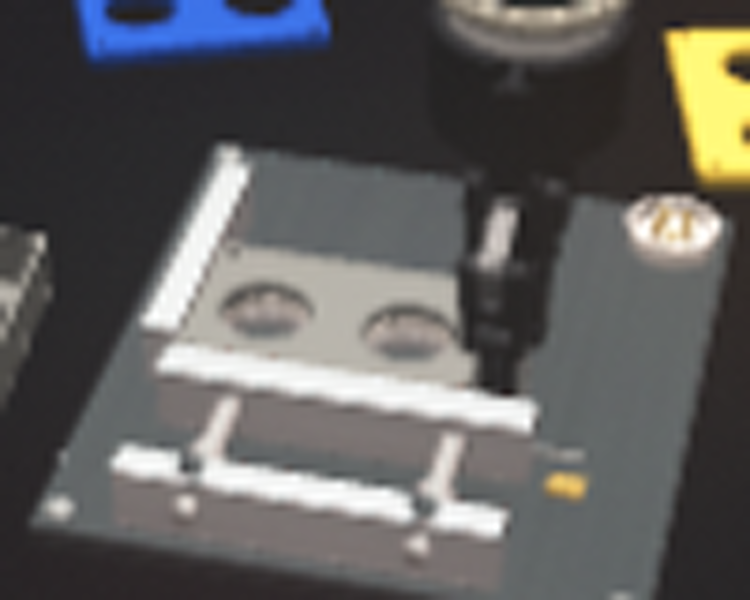

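The stack is now at the stop, with its left edge meeting the stop face near (180,330). I'll press a little more to be sure it's seated.

Request:
carry_out --steps '[{"x": -0.04, "y": 0, "z": 0, "turn": 0, "claw": 0.45}, {"x": -0.08, "y": 0, "z": 0, "turn": 0, "claw": 0.45}, {"x": -0.1, "y": 0, "z": 0, "turn": 0, "claw": 0.45}, {"x": -0.1, "y": 0, "z": 0, "turn": 0, "claw": 0.45}]'

```text
time: 7.75
position: [0.5768, 0.1403, 0.0136]
tool_rot: [0.68, 0.733, 0.002, -0.002]
contact_force: [-1.5, 12.0, 2.5]
width: 0.451
gripper_force: 5.9
```

```bash
python3 plan.py 2 56 14 90
```

```text
t 7.75 jig mm [ 0.2 54.4 13.6] F jig [-0.6 12.1  2.5] w 0.45059421712406866 j7 0.13
shift units [ 0.052  0.061 -0.013]
tool y at 4.35 turn units (tool z down: -) 0.021 R axes x [-0.076  0.997  0.005]
```

It's seated: no further motion, and 12 N against the stop. Next I go round to the near side, turn back, and use a claw opening of 0.8, which stays clear of the stop.

Request:
carry_out --steps '[{"x": 0.5, "y": 0, "z": 0, "turn": 0, "claw": 0.45}, {"x": 0.8, "y": 0, "z": -0.6, "turn": 0, "claw": 0.45}, {"x": 0.8, "y": 0, "z": -1.8, "turn": 0, "claw": 0.45}, {"x": 0.8, "y": 0, "z": -2.6, "turn": 0, "claw": 0.45}, {"x": 0.5, "y": -0.5, "z": -2.6, "turn": -1.1, "claw": 0.6}, {"x": -0.5, "y": -1, "z": -2.6, "turn": -2.2, "claw": 0.8}, {"x": -1.2, "y": -2, "z": -2.6, "turn": -3.3, "claw": 0.8}, {"x": -2.2, "y": -2.8, "z": -2.6, "turn": -4.4, "claw": 0.8}]'

```text
time: 8.42
position: [0.4966, 0.0627, 0.091]
tool_rot: [0.492, 0.871, -0.001, 0.0]
contact_force: [-0.1, -0.9, -0.1]
width: 0.798
gripper_force: 0.0
```

Request:
carry_out --steps '[{"x": 0, "y": 0, "z": 0, "turn": -1.1, "claw": 0.8}, {"x": 0, "y": 0, "z": 0, "turn": -2.2, "claw": 0.8}, {"x": 0, "y": 0, "z": 0, "turn": -3.3, "claw": 0.8}, {"x": 0, "y": 0, "z": 0, "turn": -4.4, "claw": 0.8}, {"x": 0, "y": 0, "z": 0, "turn": -5.5, "claw": 0.8}, {"x": 0, "y": 0, "z": 0, "turn": -6.6, "claw": 0.8}, {"x": 0, "y": 0, "z": 0, "turn": -7.7, "claw": 0.8}, {"x": 0, "y": 0, "z": 0, "turn": -8.8, "claw": 0.8}]'

```text
time: 9.08
position: [0.4981, 0.0622, 0.091]
tool_rot: [0.055, 0.998, -0.001, -0.0]
contact_force: [0.2, 0.4, -0.6]
width: 0.796
gripper_force: 0.0
```

```bash
python3 plan.py -80 -15 9.5 0
```

```text
t 9.08 jig mm [-84.1 -17.7  91. ] F jig [ 0.2  0.4 -0.6] w 0.7964287509603608 j7 1.34
shift units [-0.118  0.119  2.716]
tool y at 83.68 turn units (tool z down: -) -1.757 R axes x [-0.994  0.11   0.   ]
```

Request:
carry_out --steps '[{"x": 0, "y": 0.1, "z": 0.5, "turn": -1.1, "claw": 0.8}, {"x": 0, "y": 0.1, "z": 1, "turn": -1.76, "claw": 0.8}, {"x": 0, "y": 0.1, "z": 1.8, "turn": -1.76, "claw": 0.8}, {"x": 0, "y": 0.1, "z": 2.3, "turn": -1.76, "claw": 0.8}, {"x": 0, "y": 0.1, "z": 2.5, "turn": -1.76, "claw": 0.8}, {"x": 0, "y": 0.1, "z": 2.65, "turn": -1.76, "claw": 0.8}, {"x": 0, "y": 0.1, "z": 2.7, "turn": -1.76, "claw": 0.8}, {"x": 0, "y": 0.1, "z": 2.7, "turn": -1.76, "claw": 0.8}]'

```text
time: 9.75
position: [0.4989, 0.0667, 0.0107]
tool_rot: [-0.035, 0.999, -0.0, 0.0]
contact_force: [-0.6, 0.0, 0.1]
width: 0.805
gripper_force: 0.0
```

```bash
python3 plan.py -40 -15 9.5 0;python3 - <<'E'
from h import *
s=snapshot("scene");c=cv2.resize(s["color"][160:240,225:325],(750,600),interpolation=cv2.INTER_CUBIC);save("s5.png",c)
E
```

```text
t 9.75 jig mm [-82.9 -13.2  10.7] F jig [-0.6  0.1  0.1] w 0.8047364268707209 j7 1.49
shift units [-1.431 -0.053  0.04 ]
tool y at 93.98 turn units (tool z down: -) -0.04 R axes x [-0.998 -0.069 -0.001]
```

View pics/s5.png

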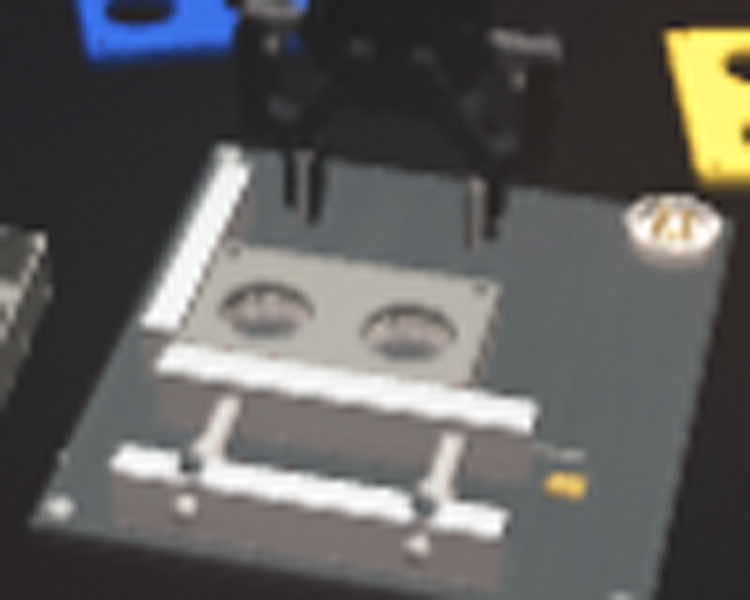

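The stack is flush and squared at the stop and fence. The fingers are behind it, with tips at (310,220) and (480,245). Now I press.

Request:
carry_out --steps '[{"x": -0.3, "y": -0.05, "z": 0.03, "turn": -0.04, "claw": 0.8}, {"x": -0.6, "y": -0.05, "z": 0.03, "turn": -0.04, "claw": 0.8}, {"x": -0.9, "y": -0.05, "z": 0.03, "turn": -0.04, "claw": 0.8}, {"x": -1.1, "y": -0.05, "z": 0.03, "turn": -0.04, "claw": 0.8}, {"x": -1.25, "y": -0.05, "z": 0.03, "turn": -0.04, "claw": 0.8}, {"x": -1.35, "y": -0.05, "z": 0.03, "turn": -0.04, "claw": 0.8}, {"x": -1.45, "y": -0.05, "z": 0.03, "turn": -0.04, "claw": 0.8}, {"x": -1.55, "y": -0.05, "z": 0.03, "turn": -0.04, "claw": 0.8}]'

```text
time: 10.47
position: [0.5428, 0.0687, 0.0091]
tool_rot: [-0.037, 0.999, -0.0, -0.003]
contact_force: [-7.0, -1.0, 4.6]
width: 0.802
gripper_force: 3.7
```

```bash
python3 plan.py -28 -15 9.5 0
```

```text
t 10.47 jig mm [-39.1 -14.5   9.1] F jig [-7.1 -0.5  4.6] w 0.8020944182952323 j7 1.51
shift units [-0.368 -0.018 -0.015]
tool y at 94.24 turn units (tool z down: -) 0.002 R axes x [-0.997 -0.074  0.005]
```

Request:
carry_out --steps '[{"x": -0.04, "y": 0, "z": 0, "turn": 0, "claw": 0.8}, {"x": -0.08, "y": 0, "z": 0, "turn": 0, "claw": 0.8}, {"x": -0.12, "y": 0, "z": 0, "turn": 0, "claw": 0.8}, {"x": -0.12, "y": 0, "z": 0, "turn": 0, "claw": 0.8}]'

```text
time: 10.8
position: [0.5447, 0.0689, 0.0089]
tool_rot: [-0.037, 0.999, -0.0, -0.004]
contact_force: [-8.8, -0.4, 6.1]
width: 0.804
gripper_force: 4.3
```

```bash
cat > ptr.py <<'E'
# fence displacement from camera: top-edge of the bar vs. jig, via template along scene view columns
from h import *
import sys
p=np.load("jig.npy");c,sn=np.cos(p[2]),np.sin(p[2])
s=snapshot("scene");g=cv2.cvtColor(s["color"],cv2.COLOR_RGB2GRAY).astype(np.float32)
W=lambda x,y,z:[p[0]+c*x-sn*y,p[1]+sn*x+c*y,z]
ds=np.arange(-.006,.032,.0005)
# back top edge of the bar: bright top face -> dark side. mean brightness profile along jig x
ys=np.linspace(-.065,.065,40)
xs=np.arange(.04,.11,.0005)
prof=[cv2.remap(g,*[proj(s,[W(x,y,.043) for y in ys])[:,k].astype(np.float32).reshape(1,-1) for k in(0,1)],cv2.INTER_LINEAR).mean() for x in xs]
prof=np.array(prof);d=np.gradient(cv2.GaussianBlur(prof.reshape(1,-1),(0,0),3).ravel())
i=d.argmin();print("bar back edge jig x mm",xs[i]*1e3, "at rest nominal 66")
E
python3 plan.py -28 -15 9.5 0; python3 ptr.py; python3 - <<'E'
import numpy as np,pickle,h
a=pickle.load(open('s0.pkl','rb'))[0]
src=open('ptr.py').read().replace('s=snapshot("scene")','s=a')
exec(src,{"a":a})
E
```

```text
t 10.8 jig mm [-37.1 -14.5   8.9] F jig [-8.8  0.2  6.1] w 0.8041442906261744 j7 1.51
shift units [-0.304 -0.017 -0.023]
tool y at 94.24 turn units (tool z down: -) 0.003 R axes x [-0.997 -0.074  0.008]
bar back edge jig x mm 71.00000000000003 at rest nominal 66
bar back edge jig x mm 66.50000000000003 at rest nominal 66
```

Request:
carry_out --steps '[{"x": -0.05, "y": 0, "z": 0, "turn": 0, "claw": 0.8}, {"x": -0.1, "y": 0, "z": 0, "turn": 0, "claw": 0.8}, {"x": -0.15, "y": 0, "z": 0, "turn": 0, "claw": 0.8}, {"x": -0.2, "y": 0, "z": 0, "turn": 0, "claw": 0.8}, {"x": -0.25, "y": 0, "z": 0, "turn": 0, "claw": 0.8}, {"x": -0.25, "y": 0, "z": 0, "turn": 0, "claw": 0.8}]'

```text
time: 11.35
position: [0.5493, 0.0692, 0.0085]
tool_rot: [-0.037, 0.999, -0.001, -0.007]
contact_force: [-14.9, -1.3, 10.9]
width: 0.798
gripper_force: 7.6
```

```bash
python3 plan.py -28 -15 9.5 0; python3 ptr.py
```

```text
t 11.35 jig mm [-32.5 -14.5   8.5] F jig [-15.   -0.2  10.9] w 0.7977114661888303 j7 1.51
shift units [-0.15  -0.015 -0.036]
tool y at 94.24 turn units (tool z down: -) 0.003 R axes x [-0.997 -0.074  0.014]
bar back edge jig x mm 75.50000000000004 at rest nominal 66
```

The fence is about 9 mm back, but Fz is 11 N, so the fingers are rubbing downward. I'll ease up slightly in z and add a little push.

Request:
carry_out --steps '[{"x": 0, "y": 0, "z": -0.02, "turn": 0, "claw": 0.8}, {"x": 0, "y": 0, "z": -0.04, "turn": 0, "claw": 0.8}, {"x": 0, "y": 0, "z": -0.04, "turn": 0, "claw": 0.8}]'

```text
time: 11.65
position: [0.5501, 0.0692, 0.0089]
tool_rot: [-0.037, 0.999, -0.0, -0.006]
contact_force: [-10.6, -0.1, 1.4]
width: 0.8
gripper_force: 4.9
```

```bash
python3 plan.py -28 -15 9.5 0; python3 ptr.py
```

```text
t 11.65 jig mm [-31.7 -14.5   8.9] F jig [-10.6   0.7   1.4] w 0.7999173098537448 j7 1.51
shift units [-0.122 -0.015 -0.021]
tool y at 94.25 turn units (tool z down: -) 0.004 R axes x [-0.997 -0.074  0.012]
bar back edge jig x mm 76.50000000000004 at rest nominal 66
```

Request:
carry_out --steps '[{"x": -0.03, "y": 0, "z": 0, "turn": 0, "claw": 0.8}, {"x": -0.06, "y": 0, "z": -0.01, "turn": 0, "claw": 0.8}, {"x": -0.1, "y": 0, "z": -0.01, "turn": 0, "claw": 0.8}, {"x": -0.1, "y": 0, "z": -0.01, "turn": 0, "claw": 0.8}]'

```text
time: 12.03
position: [0.5523, 0.0694, 0.0088]
tool_rot: [-0.037, 0.999, -0.001, -0.007]
contact_force: [-11.3, -1.0, 0.5]
width: 0.801
gripper_force: 5.7
```

```bash
python3 plan.py -28 -15 9.5 0; python3 ptr.py; python3 - <<'E'
from h import *
s=snapshot("scene");c=cv2.resize(s["color"][165:235,225:315],(771,600),interpolation=cv2.INTER_CUBIC);save("s6.png",c)
E
```

```text
t 12.03 jig mm [-29.6 -14.5   8.8] F jig [-11.4  -0.2   0.5] w 0.8014520313488859 j7 1.51
shift units [-0.051 -0.015 -0.023]
tool y at 94.25 turn units (tool z down: -) 0.004 R axes x [-0.997 -0.074  0.014]
bar back edge jig x mm 78.50000000000004 at rest nominal 66
```

View pics/s6.png

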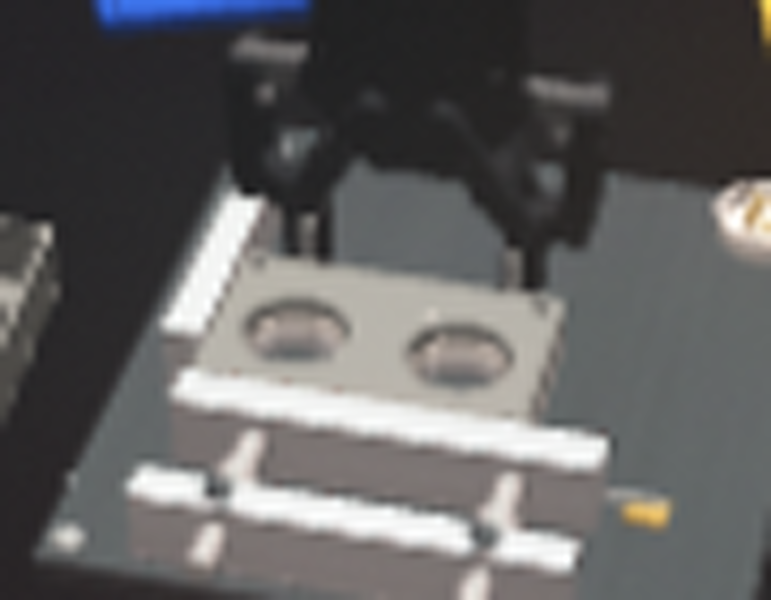

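The stack is pressed, with the pointer at (625,492) over the brass strip at (645,512). The fence is about 12 mm back and Fx is about 11 N. The grey plate's +y corners are at (563,300) and (545,418). Now I hold.

Request:
carry_out --steps '[{"x": 0, "y": 0, "z": 0, "turn": 0, "claw": 0.8}, {"x": 0, "y": 0, "z": 0, "turn": 0, "claw": 0.8}, {"x": 0, "y": 0, "z": 0, "turn": 0, "claw": 0.8}, {"x": 0, "y": 0, "z": 0, "turn": 0, "claw": 0.8}, {"x": 0, "y": 0, "z": 0, "turn": 0, "claw": 0.8}, {"x": 0, "y": 0, "z": 0, "turn": 0, "claw": 0.8}, {"x": 0, "y": 0, "z": 0, "turn": 0, "claw": 0.8}, {"x": 0, "y": 0, "z": 0, "turn": 0, "claw": 0.8}]'

```text
time: 12.8
position: [0.5522, 0.0694, 0.0088]
tool_rot: [-0.037, 0.999, -0.001, -0.007]
contact_force: [-10.8, -0.2, -0.9]
width: 0.802
gripper_force: 5.6
```

```bash
python3 plan.py -28 -15 9.5 0; python3 ptr.py; python3 - <<'E'
from h import *
p=np.load("jig.npy");c,sn=np.cos(p[2]),np.sin(p[2])
inv=lambda X:((np.array(X)-[p[0],p[1],0])@np.array([[c,-sn,0],[sn,c,0],[0,0,1]])*1e3).round(1)
s=snapshot("scene")
uv=np.array([[563,300],[250,256]],float)/(771/90)+[225,165]-.43
print(inv(onz(s,uv,.036)))
# +y edge search of each plate: profile along jig y at mid-height on the near-face side, top face
g=cv2.cvtColor(s["color"],cv2.COLOR_RGB2GRAY).astype(np.float32)
W=lambda x,y,z:[p[0]+c*x-sn*y,p[1]+sn*x+c*y,z]
xs=np.linspace(-.005,.045,25)
for z in (.036,.032,.024,.016):
  ys=np.arange(.03,.062,.001)
  pr=[cv2.remap(g,*[proj(s,[W(x,y,z) for x in xs])[:,k].astype(np.float32).reshape(1,-1) for k in(0,1)],cv2.INTER_LINEAR).mean() for y in ys]
  print(z,np.round(pr).astype(int))
E
```

```text
t 12.8 jig mm [-29.6 -14.6   8.8] F jig [-10.7   0.6  -0.9] w 0.8019846781527888 j7 1.51
shift units [-0.052 -0.015 -0.023]
tool y at 94.25 turn units (tool z down: -) 0.004 R axes x [-0.997 -0.074  0.014]
bar back edge jig x mm 78.50000000000004 at rest nominal 66
[[-19.7  42.7  36. ]
 [-17.2 -73.9  36. ]]
0.036 [163 166 171 176 179 180 180 180 180 179 176 170 162 148 132 120 115 114
 111 107 104 102 102 102 102 101 101 101 101 101 101 100]
0.032 [166 171 176 179 180 180 180 180 179 177 172 164 152 137 125 118 116 114
 110 106 103 102 102 102 102 102 102 102 102 102 102 102]
0.024 [184 187 189 189 189 190 190 188 185 179 169 157 145 138 135 134 131 127
 125 123 123 123 124 125 125 124 124 123 123 124 123 123]
0.016 [197 198 198 199 199 198 196 192 186 178 168 161 158 156 154 151 148 147
 146 146 147 148 149 148 148 147 147 148 149 148 147 146]
```

The edges are flush: the +y edge is within about 1.5 mm of nominal and no ledge shows. I'll continue holding.

Request:
carry_out --steps '[{"x": 0, "y": 0, "z": 0, "turn": 0, "claw": 0.8}, {"x": 0, "y": 0, "z": 0, "turn": 0, "claw": 0.8}, {"x": 0, "y": 0, "z": 0, "turn": 0, "claw": 0.8}, {"x": 0, "y": 0, "z": 0, "turn": 0, "claw": 0.8}, {"x": 0, "y": 0, "z": 0, "turn": 0, "claw": 0.8}, {"x": 0, "y": 0, "z": 0, "turn": 0, "claw": 0.8}, {"x": 0, "y": 0, "z": 0, "turn": 0, "claw": 0.8}, {"x": 0, "y": 0, "z": 0, "turn": 0, "claw": 0.8}]'

```text
time: 13.57
position: [0.5523, 0.0694, 0.0088]
tool_rot: [-0.037, 0.999, -0.001, -0.007]
contact_force: [-11.5, -0.1, 0.8]
width: 0.8
gripper_force: 5.6
```

Request:
carry_out --steps '[{"x": 0, "y": 0, "z": 0, "turn": 0, "claw": 0.8}, {"x": 0, "y": 0, "z": 0, "turn": 0, "claw": 0.8}, {"x": 0, "y": 0, "z": 0, "turn": 0, "claw": 0.8}, {"x": 0, "y": 0, "z": 0, "turn": 0, "claw": 0.8}, {"x": 0, "y": 0, "z": 0, "turn": 0, "claw": 0.8}, {"x": 0, "y": 0, "z": 0, "turn": 0, "claw": 0.8}, {"x": 0, "y": 0, "z": 0, "turn": 0, "claw": 0.8}, {"x": 0, "y": 0, "z": 0, "turn": 0, "claw": 0.8}]'

```text
time: 14.23
position: [0.5523, 0.0693, 0.0088]
tool_rot: [-0.037, 0.999, -0.001, -0.007]
contact_force: [-11.4, -2.0, -0.1]
width: 0.801
gripper_force: 5.6
```

Request:
carry_out --steps '[{"x": 0, "y": 0, "z": 0, "turn": 0, "claw": 0.8}, {"x": 0, "y": 0, "z": 0, "turn": 0, "claw": 0.8}, {"x": 0, "y": 0, "z": 0, "turn": 0, "claw": 0.8}, {"x": 0, "y": 0, "z": 0, "turn": 0, "claw": 0.8}, {"x": 0, "y": 0, "z": 0, "turn": 0, "claw": 0.8}, {"x": 0, "y": 0, "z": 0, "turn": 0, "claw": 0.8}, {"x": 0, "y": 0, "z": 0, "turn": 0, "claw": 0.8}, {"x": 0, "y": 0, "z": 0, "turn": 0, "claw": 0.8}]'

```text
time: 14.9
position: [0.5523, 0.0694, 0.0088]
tool_rot: [-0.037, 0.999, -0.001, -0.007]
contact_force: [-11.2, -0.3, -0.8]
width: 0.802
gripper_force: 5.6
```

Request:
carry_out --steps '[{"x": 0, "y": 0, "z": 0, "turn": 0, "claw": 0.8}, {"x": 0, "y": 0, "z": 0, "turn": 0, "claw": 0.8}, {"x": 0, "y": 0, "z": 0, "turn": 0, "claw": 0.8}, {"x": 0, "y": 0, "z": 0, "turn": 0, "claw": 0.8}, {"x": 0, "y": 0, "z": 0, "turn": 0, "claw": 0.8}, {"x": 0, "y": 0, "z": 0, "turn": 0, "claw": 0.8}, {"x": 0, "y": 0, "z": 0, "turn": 0, "claw": 0.8}, {"x": 0, "y": 0, "z": 0, "turn": 0, "claw": 0.8}]'

```text
time: 15.57
position: [0.5523, 0.0693, 0.0088]
tool_rot: [-0.037, 0.999, -0.001, -0.007]
contact_force: [-11.2, -0.1, 0.0]
width: 0.798
gripper_force: 5.6
```

Request:
carry_out --steps '[{"x": 0, "y": 0, "z": 0, "turn": 0, "claw": 0.8}, {"x": 0, "y": 0, "z": 0, "turn": 0, "claw": 0.8}, {"x": 0, "y": 0, "z": 0, "turn": 0, "claw": 0.8}, {"x": 0, "y": 0, "z": 0, "turn": 0, "claw": 0.8}, {"x": 0, "y": 0, "z": 0, "turn": 0, "claw": 0.8}, {"x": 0, "y": 0, "z": 0, "turn": 0, "claw": 0.8}, {"x": 0, "y": 0, "z": 0, "turn": 0, "claw": 0.8}, {"x": 0, "y": 0, "z": 0, "turn": 0, "claw": 0.8}]'

```text
time: 16.23
position: [0.5523, 0.0694, 0.0088]
tool_rot: [-0.037, 0.999, -0.001, -0.007]
contact_force: [-10.6, -0.8, 0.5]
width: 0.8
gripper_force: 5.6
```

```bash
python3 plan.py -28 -15 9.5 0; python3 ptr.py; python3 -c "
from h import *
print(sign_off())"
```

```text
t 16.23 jig mm [-29.6 -14.6   8.8] F jig [-10.6  -0.1   0.5] w 0.7998284625844321 j7 1.51
shift units [-0.051 -0.015 -0.023]
tool y at 94.25 turn units (tool z down: -) 0.004 R axes x [-0.997 -0.074  0.014]
bar back edge jig x mm 78.50000000000004 at rest nominal 66
the job is handed in; nothing more can be done
None
```

I tapped the stack square and flush against the side stop and fence, pressed it on the fence at about 10 N (fence about 12 mm back) for over 4 s, and handed the job in at 16.2 s while still pressing.

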